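# Lock a praline mould against its fence with a quarter-turn T-nut stop

## Task

Lift the T-nut stop out of its parking block, drop its foot into the deck's slot on the open side of the mould with the handle in line with the slot, and slide it along to push the mould fully home against the fence. Then, with the collar still snug against the mould, press the stop down against the spring, twist it a quarter turn so that its foot lies square across the slot under the lips, and let go. Be gentle: keep the squeeze on the mould below 20 N and the force of the stop on the deck below 40 N, and leave the other things on the counter where they are.

Things in the scene. Friction and masses are not known exactly. Their poses are not given: they have to be found in the camera images.
- deck: Fixed aluminium deck, 280 mm long (its x) by 170 wide (its y) by 30 high; origin at the centre of its underside, z up. One T-slot runs along it on the centre line (y = 0). Near the +x end stands a fence across it, 20 mm high, rigidly screwed in a different place each time, its face anywhere from x = 101 to 125 mm. Two side guides 10 mm high, x = -35 to 125 mm, 127 mm apart, keep the mould straight.
- slot (a point): Point on the slot's centre line at deck-top height, in the open part (deck x = -75 mm). Slot mouth 15 mm wide between lips 7 mm thick; chamber below 34 mm wide. In it, all along, lies a spring-loaded strip, its top 10 mm below the deck top at rest; it yields downward up to 9 mm (about 6 N to start, 1.2 N more per mm) and pushes back up. x axis along the slot towards the fence.
- mould_near (a point): Centre, 9 mm above the deck, of the mould's face away from the fence, which the collar pushes. The mould is a loose pale plastic block with 12 dark pralines in its top, 100 mm (x, along the slot) by 120 by 18 high, 0.3 to 0.65 kg, lying on the deck between the guides, 9 to 50 mm short of the fence.
- mould_far (a point): Centre of the mould's face towards the fence, 100 mm from mould_near; x axis along the slot towards the fence.
- handle (a point): Centre of the stop's black bar handle, 42 mm (x) by 12 (y) by 32 high: grasp it here, fingers closing along its y; its top is 16 mm above. Below it on one upright axis: a neck (radius 7 mm), a round steel collar (radius 16 mm, from 33 to 41 mm below this point), a stem (radius 5.5 mm) and the foot. The stop weighs 0.14 kg.
- foot (a point): Centre of the underside of the stop's foot, 58 mm below the handle's centre: a bar 28 mm long (x, as the handle) by 12 wide by 7 thick. On the unpressed strip its underside is 10 mm below the deck top; it clears the lips after 4 mm more and can then turn (7 mm more and the collar meets the deck). Let go when turned, the strip holds it up against the lips, 14 mm below the deck top.
- rest: Grey parking block fixed to the counter, 75 by 55 by 16 mm, origin under its centre, with a pocket 10 mm deep in its top in which the stop's foot stands at the start (handle along the block's x).
- bowl: White ceramic bowl, 120 mm across, 60 high, origin under its centre; leave it alone.
- spatula: Spatula lying on the counter; leave it alone.
- giftbox: Black open gift box 120 by 200 by 25 mm with pralines, origin under its centre; leave it alone.
- jar: Amber jar, 60 mm across, 90 high, origin under its centre; leave it alone.
Not all that is in view belongs to the job. Of the things shaped like the part that bears handle, the bare steel one is meant.

How it is judged:
By the outcome, as a careful person would: the job done as asked, in the order asked, and still so for the second after the job is handed in, with the robot touching nothing.
It also fails if it takes over 72 s, if anything falls off the work surface, if the arm or the gripper's body presses on something with over 40 N, if the wrist force passes 120 N, or if a joint passes its speed limit or range.

## Robot

A 6-joint arm with a two-finger parallel gripper is mounted at the origin on the work surface. World frame = base frame: x ahead of the robot, y to its left, z up, the work surface at z = 0. Lengths are in m, angles in degrees, forces in N, time in s.
With the tool pointing down it reaches from about 0.35 to 0.725 m from the base axis. Payload 6 kg.
Tool frame: the origin (TCP) lies on the centre line of the jaws, within the pads' length; the fingertips stand 19 mm ahead of it and the grasp point (between the pads) is the TCP (ctrl.tip_extent is the distance from the TCP to the fingertips, in m); z points along the fingers, y is the direction in which the jaws open and shut (so a half turn about z gives the same grasp; the last joint's range is limited). The gripper opens to 85 mm and grips with 20 to 120 N. Pads are 22 mm wide; open, the fingers measure 114 mm over their backs; the gripper's body (76 mm by 85 mm) begins 54 mm behind the grasp point. The pads swing forward as they close: fully open they stand 13 mm farther back than shut.
Start: joints at [95.667, 2.303, 4.859, 0, -92.561, -19.12], TCP at [0.14, 0.584, 0.25] pointing down, gripper open.
Joint ranges: [-146.85, 146.85], [-73.84, 115.35], [-62.03, 85.46], [-188.31, 113.3], [-161.28, -10.13], [-171.36, 171.36]. Speed limits (degrees/s): [147.25, 147.25, 172.46, 180, 180, 180].

## Interface

Orientations are given as [roll, pitch, yaw] about the fixed x, y, z axes, in that order (R = Rz(yaw) Ry(pitch) Rx(roll)).
In Python, from station import ctrl, read_camera, spotter gives the robot as it stands.
- The arm moves only by the tool arm_command, never from a script. Its argument "deltas" is a list that holds one entry, the list of rows, each a list of 5 numbers: the shift along the tool's x, y, z in m, then the turn about the tool's z in units of 6 degrees (1.0 is 6 degrees), then the opening, from 0 (shut) to 1 (fully open). A call has 1 to 12 rows; each row shifts and turns the commanded pose from where the row before left it, along the tool's axes as they then stand; what a row does not reach is not made up. A row lasts 1/10 s, in which the tool goes at most 50 mm and 8.59 degrees, less where a joint would pass 70% of its speed; a pose out of reach is approached as far as the arm can. A call is refused whole if a number of a shift passes 0.05 or a number of a turn 1, either way. A call with a gripper value outside its range is refused whole. The fingers move at their own pace and stop on an object; "grip_force" is the grip in N (left out, the last holds). Time passes only in rows, so rows that do not move let the fingers close. It gives the time, the measured TCP pose, the force and the opening at its end, in the units of the state.
- ctrl.get_state(): the state, without advancing time (a new reading comes with each control period).
- read_camera(name): name is "side" or "top" or "wrist"; returns a dict with "pixels" (384x512x3 uint8, blue, green, red), "depth" (384x512 float32, m along the optical axis (not along the pixel's ray), 0 where there is no reading), "fovy" (degrees; the focal length in pixels is half the picture's height over the tangent of half this angle, whatever the lens; pixels are square), "cx", "cy" (the principal point, pixels), "extrinsics" (4x4, takes a point from world to camera coordinates). Camera axes: x right, y up, looking along -z (the intrinsics and any distortion apply to the point x, -y, -z); pixel columns grow to the right and rows downward; lengths in m; the calibration is good to about 2 mm. A picture is of the moment at which its call begins.
- ctrl.sign_off(): hands the job in, once; it reports no verdict.
Trained networks look in the newest picture that a camera, given by its name, has taken for a name from the list of things; names that differ only in an ending like _2 or _b are one class to them, and where a whole thing is asked for, a point or a joint stands for the part that bears it (a point fixed in the world has none). Each returns a list of dicts, best first, with "confidence" (0 to 1); they miss things now and then, are a little off and sometimes report something else, mostly with a low value. They report only what shows in the picture. A call takes as long as a camera call. They do not tell look-alikes from the thing itself.
- spotter.find_in(camera, name): "position" ([row, column] in pixels, amid what is visible of it).
The state is a dict: "time": time; "q": joint angles; "joint_velocities": joint speeds; "joint_torque": joint torques, N m; "ee_pos": TCP position; "ee_rot": TCP orientation; "ft_force": force on the tool from outside, world axes, zero at the start; "ft_torque": the same for the moment, N m; "finger_gap": finger opening in m.
Only numpy, scipy, OpenCV 4.12 (cv2) and the standard library are available. Lean on these libraries where they do the work, as an engineer would, in place of code of your own. Each camera call takes 0.05 s, during which the arm holds its last target. There are 200 camera calls.

## Working session

There is one attempt and no reset: what is moved stays moved. The work goes in short steps, Python scripts to look and compute and a tool call to move; the robot and the scene stay as the last step left them, time stands still between calls to the robot, and variables do not carry over. Pictures are saved under pics/ and viewed, about 8 in all and at most 12, crops included, and the job is handed in when it is done.

Besides the shell and the picture viewer there is one more tool, called after "Emit:" as name(argument=value, ...), one argument or row to a line, values as JSON. arm_command: Moves the arm, as the interface text tells. Its arguments: {"type":"object","properties":{"deltas":{"type":"array"},"grip_force":{"type":"number"}},"required":["deltas"]}

```bash
mkdir -p pics; cat > h.py <<'E'
import numpy as np, cv2
from station import ctrl, read_camera, spotter
def K(c):
    f=c["pixels"].shape[0]/2/np.tan(np.radians(c["fovy"])/2); return f,c["cx"],c["cy"]
def world(c,r,col,z=None,d=None):
    f,cx,cy=K(c); ray=np.array([(col-cx)/f,-(r-cy)/f,-1.0])
    E=np.array(c["extrinsics"]); R=E[:3,:3]; t=E[:3,3]; o=-R.T@t; w=R.T@ray
    if z is not None: return o+w*(z-o[2])/w[2]
    return o+w*d
def cloud(c):
    f,cx,cy=K(c); d=c["depth"]; r,q=np.indices(d.shape)
    p=np.stack([(q-cx)/f*d,-(r-cy)/f*d,-d],-1); E=np.array(c["extrinsics"])
    return (p-E[:3,3])@E[:3,:3]
def proj(c,p):
    f,cx,cy=K(c);E=np.array(c["extrinsics"]);q=E[:3,:3]@np.array(p)+E[:3,3]
    return cy+f*q[1]/q[2], cx-f*q[0]/q[2]
E
python3 - <<'E'
from h import *
for n in ("top","side"):
    c=read_camera(n); cv2.imwrite(f"pics/{n}1.png",c["pixels"]); 
    print(n,{k:c[k] for k in c if k not in("pixels","depth")})
    P=cloud(c)
    for t in ("deck","slot","mould_near","mould_far","handle","foot","rest"):
        for s in spotter.find_in(n,t)[:3]:
            r,q=map(int,np.round(s["position"])); print(t,round(s["confidence"],2),r,q,P[min(r,383),min(q,511)].round(3))
print(ctrl.get_state())
E
```

```text
top {'fovy': 48.69331153069808, 'cx': 256.5376502972364, 'cy': 183.54211219353917, 'extrinsics': array([[-0.0135687 , -0.99985013,  0.01075211,  0.01100805],
       [ 0.99209756, -0.01212055,  0.12488201, -0.57564861],
       [-0.12473298,  0.01236163,  0.99211334, -1.16324045],
       [ 0.        ,  0.        ,  0.        ,  1.        ]])}
deck 0.69 198 240 [0.537 0.051 0.019]
slot 0.66 198 236 [0.537 0.062 0.023]
slot 0.62 124 283 [ 0.757 -0.078  0.001]
mould_near 0.88 194 217 [0.546 0.114 0.052]
mould_far 0.72 194 213 [0.546 0.126 0.047]
handle 0.6 220 363 [ 0.468 -0.284  0.074]
handle 0.51 218 326 [ 0.476 -0.188  0.044]
foot 0.57 253 341 [ 0.38  -0.22   0.076]
foot 0.5 186 349 [ 0.561 -0.25   0.073]
foot 0.47 224 364 [ 0.457 -0.29   0.059]
rest 0.9 213 322 [ 0.491 -0.182  0.016]
side {'fovy': 54.45648822732354, 'cx': 253.26376739551912, 'cy': 192.99907600440937, 'extrinsics': array([[ 0.92740938, -0.37333521,  0.02307938, -0.53086031],
       [ 0.16978788,  0.47514651,  0.86337007, -0.16116576],
       [-0.33329253, -0.7967789 ,  0.50404312, -1.12419106],
       [ 0.        ,  0.
[... 460 characters left out ...]
.68 250 247 [ 0.466 -0.214  0.019]
{'time': 0.8, 'q': array([ 9.56668136e+01,  2.30237359e+00,  4.85992166e+00, -4.05432578e-04,
       -9.25609301e+01, -1.91191089e+01]), 'joint_velocities': array([-0.0226135 , -0.02855981, -0.0042    , -0.04307443, -0.1044847 ,
        0.02957364]), 'joint_torque': array([ 5.45165749e-04, -3.67882419e+01,  3.47425497e+01,  6.93238556e+00,
       -9.46487125e-04, -4.14682432e-06]), 'ee_pos': array([0.13956008, 0.58352911, 0.2502808 ]), 'ee_rot': array([ 1.79996672e+02, -7.25055322e-04, -1.34522772e+01]), 'ft_force': array([ 0.18127205, -0.28633216, -0.0277958 ]), 'ft_torque': array([-0.05019006,  0.03409222,  0.03390729]), 'finger_gap': 0.08545499702484391}
```

```bash
python3 - <<'E'
import cv2
a=cv2.imread("pics/top1.png");b=cv2.imread("pics/side1.png")
cv2.imwrite("pics/a.png",cv2.resize(a[120:290,130:400],None,fx=2.9,fy=2.9,interpolation=2))
cv2.imwrite("pics/b.png",cv2.resize(b[110:310,130:340],None,fx=2.9,fy=2.9,interpolation=2))
E
```

```text
(no output)
```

View pics/a.png

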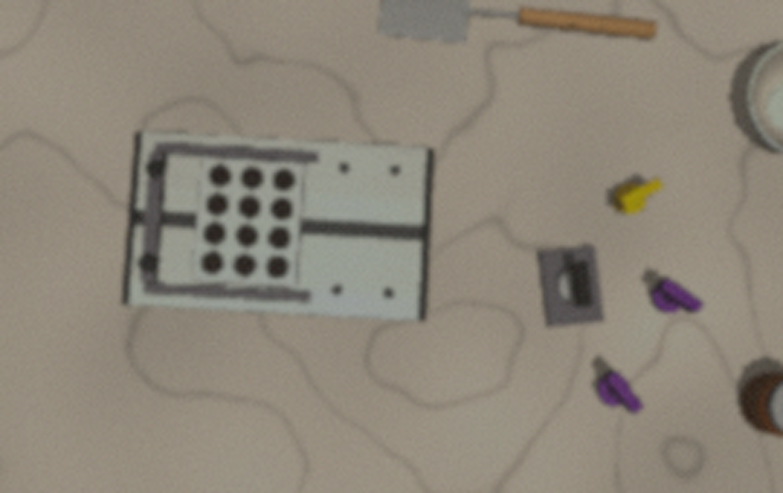

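View pics/b.png

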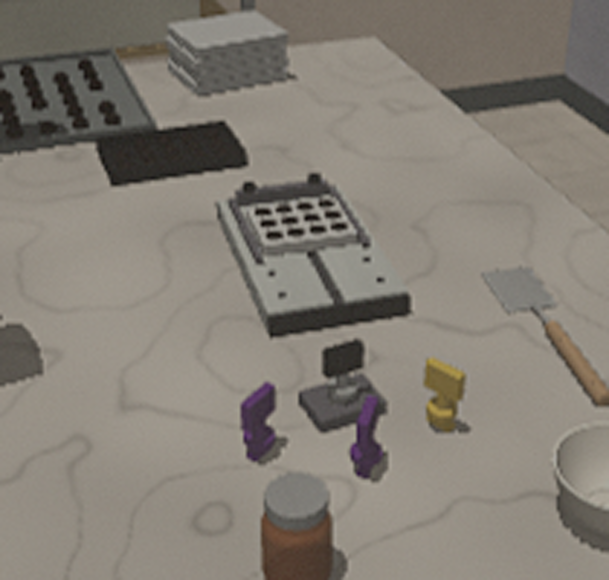

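The steel stop is the one in the grey block: top image (col 329, row 217). The look-alikes are yellow (348,187) and purple (362,222) and (343,254). The fence is at the left end (+y), and the open slot is towards the robot's right. Next I'll move to view the deck and then the stop with the wrist camera.

Emit:
arm_command(
  deltas=[
    [[0.034,0.033,0,0,1],[0.034,0.033,0,0,1],[0.034,0.033,0,0,1],[0.034,0.033,0,0,1],[0.034,0.033,0,0,1],[0.034,0.033,0,0,1],[0.034,0.033,0,0,1],[0.034,0.033,0,0,1],[0.034,0.033,0,0,1],[0.034,0.033,0,0,1],[0.034,0.033,0,0,1],[0.034,0.033,0,0,1]],
  ],
)

```text
time: 2.0
ee_pos: [0.4449, 0.1016, 0.2508]
ee_rot: [-179.9, -0.1, -13.4]
ft_force: [1.5, 1.0, 1.4]
finger_gap: 0.085
```

Emit:
arm_command(
  deltas=[
    [[0.034,0.033,-0.015,-0.75,1],[0.034,0.033,-0.015,-0.75,1],[0.0,0.0,-0.01,-0.75,1],[0,0,-0.01,0,1],[0,0,0,0,1]],
  ],
)

```text
time: 2.5
ee_pos: [0.4983, 0.0258, 0.3019]
ee_rot: [-180.0, -0.1, -0.1]
ft_force: [0.1, -0.3, -0.8]
finger_gap: 0.0857
```

```bash
python3 - <<'E'
from h import *
s=ctrl.get_state(); print(s["time"],s["ee_pos"],s["ee_rot"],s["q"].round(1))
c=read_camera("wrist"); cv2.imwrite("pics/w1.png",c["pixels"]); print(c["fovy"],c["extrinsics"])
np.savez("w1.npz",P=cloud(c))
for t in ("deck","slot","mould_near","mould_far","handle","rest"):
    for s in spotter.find_in("wrist",t)[:2]: print(t,s)
E
```

```text
2.5 [0.498327   0.0257806  0.30190871] [-1.79968214e+02 -1.36595466e-01 -6.80101012e-02] [ 26.2 -12.6  -3.6   0.  -98.8  63.8]
70.53605023099615 [[-0.00213244 -0.9999972  -0.00103001  0.02736175]
 [ 0.95018658 -0.00170519 -0.31167701 -0.41760715]
 [ 0.31167438 -0.00164333  0.95018755 -0.58490724]
 [ 0.          0.          0.          1.        ]]
deck {'position': [126.3, 230.1], 'confidence': 0.85}
slot {'position': [125.5, 230.3], 'confidence': 0.9}
mould_near {'position': [132.0, 182.4], 'confidence': 0.9}
mould_far {'position': [130.9, 184.0], 'confidence': 0.61}
handle {'position': [186.0, 464.4], 'confidence': 0.76}
handle {'position': [239.3, 415.7], 'confidence': 0.72}
rest {'position': [164.7, 384.3], 'confidence': 0.78}
```

View pics/w1.png

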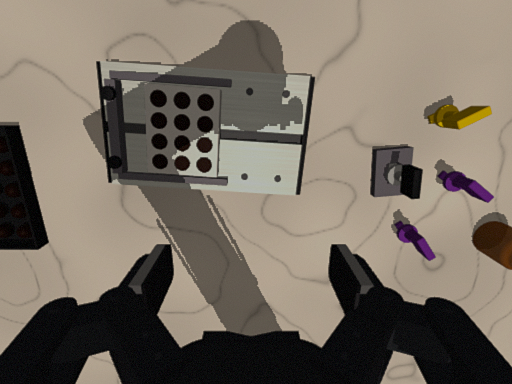

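Wrist view: the deck runs from the fence on the left (col 105) to the open end on the right (col 305). The slot lies at about row 128–138. The steel stop stands in the block at (410,180). I'll fit the deck, mould and handle from depth.

```bash
cat > fit.py <<'E'
from h import *
def rect(p):
    r=cv2.minAreaRect(p[:,:2].astype(np.float32)*1000); return np.round(r[0],1),np.round(r[1],1),round(r[2],2)
E
python3 - <<'E'
from fit import *
P=np.load("w1.npz")["P"]; x,y,z=P[...,0],P[...,1],P[...,2]
reg=(x>.38)&(x<.68)&(y>-.12)&(y<.25)
for lo,hi in ((.02,.035),(.0435,.0525),):
    m=(reg&(z>lo)&(z<hi)).astype(np.uint8); m=cv2.morphologyEx(m,cv2.MORPH_OPEN,np.ones((3,3)))
    n,l,st,_=cv2.connectedComponentsWithStats(m)
    i=1+st[1:,4].argmax(); q=P[l==i] ; print(lo,len(q),np.median(q[:,2]),rect(q))
    if lo<.03: q=P[m>0]; print("all",rect(q))
    for p in cv2.boxPoints(cv2.minAreaRect(q[:,:2].astype(np.float32)*1000)): print(p.round(1))
# slot: dark low pixels along open part
im=cv2.imread("pics/w1.png").astype(int).sum(2)
for lo,hi in ((-.07,0.03),):
    for yy in np.arange(-.065,.03,.01):
        m=reg&(abs(y-yy)<.005)&(z<.025)&(z>.005)&(x>.50)&(x<.58); print(yy.round(3),m.sum(),np.median(x[m]).round(4) if m.any() else 0,np.median(z[m]).round(4) if m.any() else 0)
m=reg&(z>.053)&(z<.09); print("high on deck",m.sum())
m=(abs(x-.47)<.06)&(abs(y+.19)<.06)
for lo,hi in((.065,.09),(.05,.065),(.012,.022)):
    k=m&(z>lo)&(z<hi); q=P[k]; print(lo,len(q),q.mean(0).round(4),rect(q), np.percentile(q[:,2],[5,50,95]).round(4))
E
```

```text
0.02 11596 0.02987278288690649 (array([539.6,  92. ]), array([296.3, 170.5]), 86.14)
all (array([539.6,  92.1]), array([296.4, 170.5]), 86.1)
[444.4 -50. ]
[614.6 -61.6]
[634.7 234.1]
[464.6 245.7]
0.0435 6523 0.0483789985079413 (array([542. , 120.1]), array([100.2, 120.1]), 85.51)
[478.2  74.9]
[598.   65.5]
[605.8 165.4]
[486.1 174.8]
-0.065 0 0 0
-0.055 37 0.5594 0.0246
-0.045 65 0.5297 0.0201
-0.035 69 0.5294 0.02
-0.025 69 0.5308 0.0198
-0.015 62 0.5321 0.02
-0.005 73 0.5322 0.02
0.005 70 0.533 0.0197
0.015 73 0.5336 0.0198
0.025 61 0.5351 0.0197
high on deck 339
0.065 455 [ 0.4787 -0.1917  0.0764] (array([ 477.4, -193.8]), array([42.1, 13.2]), 4.55) [0.0669 0.0788 0.0808]
0.05 182 [ 0.4793 -0.1889  0.0578] (array([ 478. , -188.8]), array([10. , 42.3]), 82.54) [0.0508 0.0575 0.0642]
0.012 1156 [ 0.4821 -0.1876  0.0157] (array([ 477.1, -194.6]), array([75.7, 56.4]), 5.71) [0.014  0.0158 0.0172]
```

Emit:
arm_command(
  deltas=[
    [[-0.0035,0.0367,0.02,0,0.5],[-0.0035,0.0367,0.02,0,0.5],[-0.0035,0.0367,0.02,0,0.5],[-0.0035,0.0367,0.02,0,0.5],[-0.0035,0.0367,0.02,0,0.5],[-0.0035,0.0367,0.02,0,0.5],[0,0,0,-0.87,0.5],[0,0,0,0,0.5],[0,0,0,0,0.5]],
  ],
)

```text
time: 3.75
ee_pos: [0.4775, -0.1944, 0.1807]
ee_rot: [180.0, -0.0, 5.2]
ft_force: [0.4, -0.6, 0.5]
finger_gap: 0.0426
```

```bash
python3 - <<'E'
from fit import *
s=ctrl.get_state(); print(s["time"],s["ee_pos"],s["ee_rot"],s["q"].round(1),s["finger_gap"])
c=read_camera("wrist"); cv2.imwrite("pics/w2.png",c["pixels"]); P=cloud(c); x,y,z=P[...,0],P[...,1],P[...,2]
m=(abs(x-.477)<.03)&(abs(y+.194)<.03)
for lo,hi in((.074,.085),(.066,.085),(.05,.074)):
    k=m&(z>lo)&(z<hi); q=P[k]; print(lo,len(q),q.mean(0).round(4),rect(q), np.percentile(q[:,2],[5,50,95]).round(4))
m=(abs(x-.477)<.05)&(abs(y+.194)<.05)&(z>.012)&(z<.02); print(rect(P[m]))
m=(z>.02)&(z<.12)&(y<-.2)&((abs(x-.477)>.03)|(y<-.225)); q=P[m]; print("others",q.min(0),q.max(0))
E
```

```text
3.75 [ 0.47747494 -0.19436031  0.18071993] [ 1.79979687e+02 -3.48452913e-02  5.16449804e+00] [  0.3 -10.6 -14.6   0.  -86.   94.9] 0.04262284916149934
0.074 609 [ 0.4791 -0.1945  0.0797] (array([ 477.8, -194.9]), array([41.2, 11.4]), 4.81) [0.0783 0.0798 0.0809]
0.066 635 [ 0.4799 -0.1944  0.0793] (array([ 478. , -194.8]), array([41.4, 11.5]), 5.02) [0.0754 0.0797 0.0809]
0.05 77 [ 0.498  -0.1927  0.0628] (array([ 497.8, -192.6]), array([ 1.9, 11.4]), 8.8) [0.053  0.0629 0.0723]
(array([ 477. , -194.6]), array([75.6, 55. ]), 5.1)
others [ 0.3506897  -0.43134021  0.02000273] [ 0.65946822 -0.21433792  0.09207718]
```

View pics/w2.png

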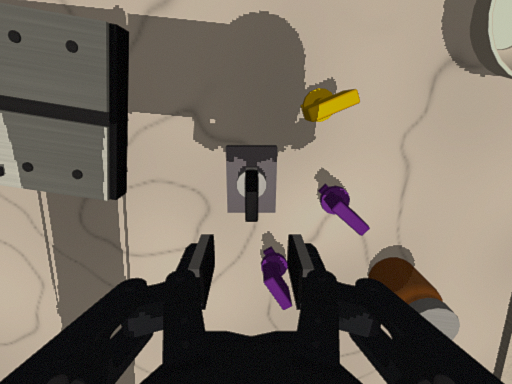

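The wrist view confirms it: the bare steel collar with the black handle stands in the block at (252,190). The yellow (330,105) and purple (345,205), (277,278) stops are the look-alikes. I'll grasp it now.

Emit:
arm_command(
  deltas=[
    [[0,0,0.03,0,0.5],[0,0,0.03,0,0.5],[0,0,0.025,0,0.5],[0,0,0.015,0,0.5],[0,0,0.0135,0,0.5],[0,0,0,0,0.5],[0,0,0,0,0],[0,0,0,0,0],[0,0,0,0,0],[0,0,0,0,0],[0,0,0,0,0],[0,0,0,0,0]],
  ],
  grip_force=50,
)

```text
time: 5.0
ee_pos: [0.4782, -0.1949, 0.0684]
ee_rot: [179.9, -0.1, 5.3]
ft_force: [-0.5, 2.4, 5.6]
finger_gap: 0.011
```

Emit:
arm_command(
  deltas=[
    [[0,0,0,0,0],[0,0,0,0,0],[0,0,-0.01,0,0],[0,0,-0.01,0,0],[0,0,-0.02,0,0],[0,0,-0.03,0,0],[0,0,-0.03,0,0],[0,0,-0.0,0,0]],
  ],
)

```text
time: 5.8
ee_pos: [0.4791, -0.1954, 0.1725]
ee_rot: [179.8, -0.4, 5.3]
ft_force: [0.1, -0.5, -1.5]
finger_gap: 0.0115
```

```bash
python3 - <<'E'
from fit import *
P=np.load("w1.npz")["P"]; x,y,z=P[...,0],P[...,1],P[...,2]
A=[];B=[]
reg=(z>.0275)&(z<.0325)
for yy in np.arange(-.042,.062,.004):
    s=abs(y-yy)<.003
    a=x[s&reg&(x>.49)&(x<.531+.09*yy)]; b=x[s&reg&(x<.57)&(x>.531+.09*yy)]
    A.append((yy,a.max()));B.append((yy,b.min()))
A=np.array(A);B=np.array(B)
for n,q in(("lo",A),("hi",B),("mid",(A+B)/2)):
    k,b=np.polyfit(q[:,0],q[:,1],1); print(n,k,np.degrees(np.arctan2(1,k)),b,np.std(q[:,1]-k*q[:,0]-b))
print((B-A)[:,1].round(4))
# long edges of deck
m=(z>.0275)&(z<.0325)
L=[];H=[];
for yy in np.arange(-.04,.19,.01):
    s=m&(abs(y-yy)<.004)&(x>.42)&(x<.66); L.append(x[s].min());H.append(x[s].max())
ys=np.arange(-.04,.19,.01)
for q in (L,H): k,b=np.polyfit(ys,q,1); print("edge",np.degrees(np.arctan2(1,k)),b)
# profile along slot dir
th=np.radians(86); u=np.array([np.cos(th),np.sin(th)]); v=np.array([-u[1],u[0]])
c0=np.array([.5312,0]); d=P[...,:2]-c0; sx=d@u; sy=d@v
k=(abs(sy)<.075)&(abs(sy)>.012)
for a in np.arange(-.08,.25,.004):
    q=z[k&(abs(sx-a)<.002)]
    if len(q): print(round(a,3),(np.percentile(q,[10,50,90])*1000).round(1),end=";")
E
```

```text
lo 0.06736963808334971 86.14582796591334 0.5257227271391958 0.0003374442570070308
hi 0.06835562333661996 86.08959415235337 0.54135174595759 0.0003728668578304606
mid 0.06786263070998336 86.1177101227729 0.5335372365483928 0.0002788463271208712
[0.0157 0.0154 0.0154 0.0154 0.0157 0.0156 0.0155 0.0154 0.0155 0.0156
 0.0168 0.0156 0.0153 0.0152 0.0155 0.0168 0.0157 0.0154 0.0153 0.0154
 0.0169 0.0156 0.0154 0.0154 0.0154 0.0156]
edge 86.08543121912524 0.4485670649111826
edge 86.14513934173073 0.6183932496474327
-0.08 [-1. -0.  1.];-0.076 [-1.2  0.   1. ];-0.072 [-1.  -0.1  1. ];-0.068 [-1.1 -0.1  0.8];-0.064 [-1.1 -0.   1. ];-0.06 [-1.  -0.3  1. ];-0.056 [24.8 25.8 26.5];-0.052 [24.6 25.9 27.2];-0.048 [ 26.5 351.8 364.1];-0.044 [ 30.2 355.3 369.9];-0.04 [ 31.2 353.3 370.5];-0.036 [339.3 356.9 370.8];-0.032 [ 29.7 347.  349.8];-0.028 [ 29.6 342.1 348.5];-0.024 [ 29.7 333.5 351.7];-0.02 [ 32.4 322.2 350. ];-0.016 [ 29.7 348.2 363.5];-0.012 [ 29.5 359.9 365.8];-0.008 [ 29.7 361.4 370.2];-0.004 [ 29.9 365.8 374.5];0.0 [ 29.8 368.8 376.6];0.004 [ 29.6 369.5 377.8];0.008 [ 29.7 365.8 378.8];0
[... 685 characters left out ...]
[39.5 48.6 49.9];0.124 [40.  48.7 50. ];0.128 [39.7 48.2 49.9];0.132 [39.8 47.9 49.1];0.136 [39.6 47.8 48.8];0.14 [39.7 47.8 49.3];0.144 [39.7 48.3 49.7];0.148 [39.8 48.5 49.8];0.152 [39.9 48.6 49.9];0.156 [39.6 48.6 50. ];0.16 [39.4 48.4 49.7];0.164 [39.7 47.8 48.9];0.168 [39.4 47.5 48.7];0.172 [34.7 40.4 47.6];0.176 [29.4 30.7 40.3];0.18 [29.2 30.2 39.5];0.184 [29.2 30.4 40. ];0.188 [28.9 30.2 39.6];0.192 [29.1 30.2 39.8];0.196 [29.1 30.2 39.6];0.2 [29.2 30.2 39.5];0.204 [29.5 36.2 52.8];0.208 [32.7 46.8 59.2];0.212 [40.  50.3 60.4];0.216 [40.6 50.4 60.2];0.22 [48.9 50.3 59.8];0.224 [29.2 30.2 30.9];0.228 [29.2 30.3 31.5];0.232 [28.8 30.  31.1];0.236 [25.1 26.  27.2];0.24 [24.9 25.9 26.8];
```

Emit:
arm_command(
  deltas=[
    [[0.0107,-0.0295,-0.002,0,0],[0.0107,-0.0295,-0.002,0,0],[0.0107,-0.0295,-0.002,0,0],[0.0107,-0.0295,-0.002,0,0],[0.0107,-0.0295,-0.002,0,0],[0.0107,-0.0295,-0.002,0,0],[0.0104,-0.0295,-0.002,0,0],[0,0,0,1,0],[0,0,0,1,0],[0,0,0,1,0],[0,0,0,1,0],[0,0,0,1,0]],
  ],
)

```text
time: 7.0
ee_pos: [0.5322, 0.0179, 0.1803]
ee_rot: [180.0, 0.1, -25.0]
ft_force: [-0.3, -0.3, -1.5]
finger_gap: 0.0113
```

Emit:
arm_command(
  deltas=[
    [[0,0,0,1,0],[0,0,0,1,0],[0,0,0,1,0],[0,0,0,1,0],[0,0,0,1,0],[0,0,0,1,0],[0,0,0,1,0],[0,0,0,1,0],[0,0,0,1,0],[0,0,0,1,0],[0,0,0,1,0],[0,0,0,0.52,0]],
  ],
)

```text
time: 8.2
ee_pos: [0.5322, 0.0178, 0.1803]
ee_rot: [179.9, -0.0, -94.1]
ft_force: [0.0, -0.2, -1.9]
finger_gap: 0.0111
```

Emit:
arm_command(
  deltas=[
    [[0,0,0.02,0,0],[0,0,0.02,0,0],[0,0,0.02,0,0],[0,0,0,0,0],[0,0,0,0,0],[0,0,0,0,0]],
  ],
)

```text
time: 8.8
ee_pos: [0.5332, 0.0179, 0.1223]
ee_rot: [-179.9, 0.0, -93.8]
ft_force: [0.1, -1.2, -0.3]
finger_gap: 0.0114
```

```bash
python3 - <<'E'
from fit import *
s=ctrl.get_state(); print(s["time"],s["ee_pos"],s["ee_rot"],s["q"].round(1),s["finger_gap"])
for n in("wrist","top","side"):
    c=read_camera(n); cv2.imwrite(f"pics/{n}3.png",c["pixels"]); np.savez(f"{n}3.npz",P=cloud(c))
    print(n,proj(c,s["ee_pos"]))
w=cv2.imread("pics/wrist3.png"); si=cv2.imread("pics/side3.png")[130:260,170:310]
cv2.imwrite("pics/c3.png",np.hstack([cv2.resize(w,(512,384)),cv2.resize(si,(280,384))]))
E
```

```text
8.8 [0.53319424 0.01785049 0.12230337] [-1.79895845e+02  8.19888461e-03 -9.38468240e+01] [ 23.6  -6.7 -17.3   0.  -79.3 -27.4] 0.011415139391167612
wrist (np.float64(263.9694952750452), np.float64(251.94801855704094))
top (np.float64(195.64548083420345), np.float64(251.65219783547448))
side (np.float64(180.07838117097637), np.float64(241.3027295267652))
```

View pics/c3.png

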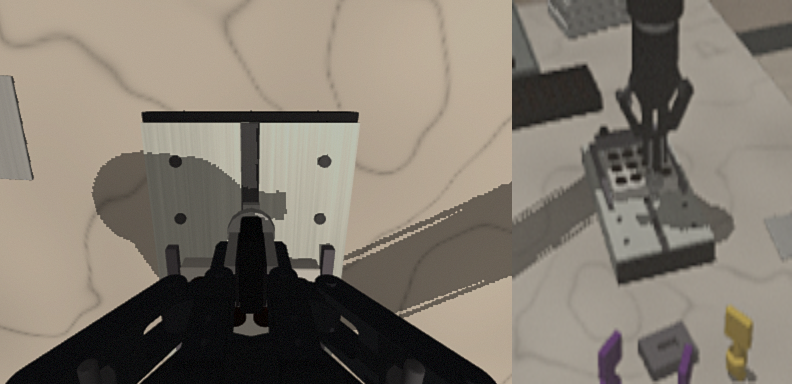

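The stop hangs over the slot, with its collar at (251,215) and the slot mouth at cols 242–259. I'll measure handle and collar against the slot in this same picture.

```bash
python3 - <<'E'
from fit import *
P=np.load("wrist3.npz")["P"]; x,y,z=P[...,0],P[...,1],P[...,2]
reg=(z>.0275)&(z<.0325); A=[];B=[]
for yy in np.arange(-.045,-.012,.003):
    s=abs(y-yy)<.002; mid=.5335+.068*yy
    A.append((yy,x[s&reg&(x>mid-.03)&(x<mid)].max()));B.append((yy,x[s&reg&(x<mid+.03)&(x>mid)].min()))
A=np.array(A);B=np.array(B);M=(A+B)/2;k,b=np.polyfit(M[:,0],M[:,1],1);print("slot",k,b,"at .0179:",b+k*.0179,"with k=.0679:",np.mean(M[:,1]-.0679*M[:,0])+.0679*.0179,(B-A)[:,1].mean())
m=(abs(x-.533)<.03)&(abs(y-.018)<.04)
for lo,hi in((.128,.142),(.08,.09),(.05,.062)):
    q=P[m&(z>lo)&(z<hi)]; print(lo,len(q)); 
    if len(q)>5: print(q.mean(0).round(4),rect(q),q[:,0].min(),q[:,0].max(),np.percentile(q[:,1],[1,99]),np.percentile(q[:,2],[5,50,95]))
print([ (round(h,3),int((m&(abs(z-h)<.002)).sum())) for h in np.arange(.03,.16,.004)])
for _ in range(3):
    c=read_camera("top"); s=ctrl.get_state(); print(s["ee_pos"],s["ee_rot"])
E
```

```text
slot 0.07710179499334394 0.5338426704792317 at .0179: 0.5352227926096126 with k=.0679: 0.5347820266294315 0.01517403118143284
0.128 2851
[0.5337 0.0147 0.1345] (array([533.5,  17.9]), array([37.2, 37.8]), 39.26) 0.514197071354285 0.5526141033945239 [-0.00185644  0.03850823] [0.12981434 0.13379734 0.14078037]
0.08 523
[0.5331 0.0106 0.0842] (array([533.5,  12.8]), array([19.2, 31.1]), 85.88) 0.5181960549294978 0.5493081611025685 [0.0035164  0.02123244] [0.08097296 0.08455187 0.0856431 ]
0.05 11
[0.5332 0.0056 0.0616] (array([533.2,   5.6]), array([ 0.2, 10.8]), 85.93) 0.5277880006528303 0.5386047145394076 [0.00521418 0.00594714] [0.06117715 0.06164958 0.06180928]
[(np.float64(0.03), 3746), (np.float64(0.034), 2), (np.float64(0.038), 0), (np.float64(0.042), 0), (np.float64(0.046), 0), (np.float64(0.05), 0), (np.float64(0.054), 0), (np.float64(0.058), 0), (np.float64(0.062), 28), (np.float64(0.066), 83), (np.float64(0.07), 1), (np.float64(0.074), 0), (np.float64(0.078), 53), (np.float64(0.082), 150), (np.float64(0.086), 373), (np.float64(0.09), 0), (np.float64(0.094), 0), (np.float64(0.098), 0), (np.float64(0.102), 11), (np.float64(0.106), 83), (np.float64(0.11), 168), (np.float64(0.114), 228), (np.float64(0.118), 252), (np.float64(0.122), 257), (np.float64(0.126), 288), (np.float64(0.13), 346), (np.float64(0.134), 1943), (np.float64(0.138), 220), (np.float64(0.142), 419), (np.float64(0.146), 427), (np.float64(0.15), 817), (np.float64(0.154), 823), (np.float64(0.158), 1711)]
[0.53294687 0.01793475 0.12171838] [-1.79927787e+02  2.44341346e-02 -9.38527192e+01]
[0.53285947 0.01790457 0.12151227] [-1.79943239e+02  1.75019217e-02 -9.38524428e+01]
[0.5327495  0.01789075 0.1212862 ] [-1.79963317e+02  1.18067131e-02 -9.38511386e+01]
```

Emit:
arm_command(
  deltas=[
    [[0,-0.0014,0.01,0,0],[0,0,0.01,0,0],[0,0,0.004,0,0],[0,0,0,0,0],[0,0,0,0,0],[0,0,0,0,0],[0,0,0,0,0]],
  ],
)

```text
time: 9.8
ee_pos: [0.5342, 0.0178, 0.0973]
ee_rot: [-180.0, 0.0, -93.9]
ft_force: [0.3, -0.3, -2.0]
finger_gap: 0.0111
```

```bash
python3 - <<'E'
from fit import *
c=read_camera("wrist"); P=cloud(c); s=ctrl.get_state(); print(s["ee_pos"],s["ee_rot"],s["ft_force"])
x,y,z=P[...,0],P[...,1],P[...,2]
reg=(z>.0275)&(z<.0325); M=[]
for yy in np.arange(-.045,-.012,.003):
    q=abs(y-yy)<.002; mid=.5335+.068*yy
    M.append((yy,(x[q&reg&(x>mid-.03)&(x<mid)].max()+x[q&reg&(x<mid+.03)&(x>mid)].min())/2))
M=np.array(M);print("slot at .018",np.mean(M[:,1]-.0679*M[:,0])+.0679*.018)
m=(abs(x-.533)<.03)&(abs(y-.018)<.04)
for lo,hi in((.1,.1165),(.05,.064),(.033,.044)):
    q=P[m&(z>lo)&(z<hi)]; u=q[:,0]-.0679*(q[:,1]-.018); print(lo,len(q)); 
    if len(q)>5: print(u.min(),u.max(),(u.min()+u.max())/2,np.percentile(q[:,1],[1,99]),np.percentile(q[:,2],[5,50,95]))
E
```

```text
[0.53415891 0.01777796 0.09718968] [-1.79965345e+02  7.71705441e-03 -9.38521710e+01] [-1.44849158 -0.07382706 -1.71933182]
slot at .018 0.5347568284518517
0.1 3030
0.5155360031585692 0.5543141095345281 0.5349250563465486 [-0.00199092  0.03844479] [0.10216273 0.10861938 0.11552912]
0.05 571
0.5191959476778201 0.5502029861956738 0.5346994669367469 [0.00344321 0.02100011] [0.05371915 0.05939259 0.06061347]
0.033 112
0.5287851861705358 0.540423143841041 0.5346041650057884 [0.00489287 0.00863327] [0.03630047 0.04127255 0.04274821]
```

Foot and slot now agree to 0.2 mm, so I'll lower it in.

Emit:
arm_command(
  deltas=[
    [[0,0,0.003,0,0],[0,0,0.003,0,0],[0,0,0.002,0,0],[0,0,0.002,0,0],[0,0,0,0,0],[0,0,0,0,0]],
  ],
)

```text
time: 10.45
ee_pos: [0.534, 0.0177, 0.0868]
ee_rot: [180.0, -0.0, -93.9]
ft_force: [0.7, -0.5, -1.5]
finger_gap: 0.0114
```

Emit:
arm_command(
  deltas=[
    [[0,0,0.001,0,0],[0,0,0.001,0,0],[0,0,0.001,0,0],[0,0,0,0,0],[0,0,0,0,0],[0,0,0,0,0]],
  ],
)

```text
time: 11.05
ee_pos: [0.534, 0.0177, 0.0839]
ee_rot: [-180.0, -0.0, -93.9]
ft_force: [0.3, 0.9, -1.6]
finger_gap: 0.0111
```

Emit:
arm_command(
  deltas=[
    [[-0.004,0,0.001,0,0],[-0.004,0,0,0,0],[-0.004,0,0,0,0],[-0.004,0,0,0,0],[-0.004,0,0,0,0],[-0.004,0,0,0,0],[-0.004,0,0,0,0],[-0.002,0,0,0,0],[-0.001,0,0,0,0],[0,0,0,0,0],[0,0,0,0,0]],
  ],
)

```text
time: 12.15
ee_pos: [0.5361, 0.0486, 0.0828]
ee_rot: [-180.0, -0.0, -93.9]
ft_force: [0.3, -0.0, -1.1]
finger_gap: 0.0112
```

Emit:
arm_command(
  deltas=[
    [[-0.0015,0,0,0,0],[-0.0015,0,0,0,0],[-0.0015,0,0,0,0],[-0.0015,0,0,0,0],[-0.0015,0,0,0,0],[-0.0015,0,0,0,0],[-0.0015,0,0,0,0],[-0.0015,0,0,0,0]],
  ],
)

```text
time: 12.95
ee_pos: [0.5369, 0.0606, 0.0828]
ee_rot: [180.0, -0.0, -93.9]
ft_force: [-0.3, -3.8, -1.5]
finger_gap: 0.0115
```

Emit:
arm_command(
  deltas=[
    [[-0.002,0,0,0,0],[-0.002,0,0,0,0],[-0.002,0,0,0,0],[-0.002,0,0,0,0],[-0.002,0,0,0,0],[-0.002,0,0,0,0],[-0.002,0,0,0,0],[-0.002,0,0,0,0],[-0.002,0,0,0,0],[-0.001,0,0,0,0],[0,0,0,0,0]],
  ],
)

```text
time: 14.05
ee_pos: [0.5382, 0.0799, 0.0828]
ee_rot: [-180.0, 0.0, -93.8]
ft_force: [-0.8, -3.1, -0.8]
finger_gap: 0.0111
```

```bash
python3 - <<'E'
from fit import *
s=ctrl.get_state(); print(s["ee_pos"],s["ft_force"])
c=read_camera("top"); P=cloud(c); x,y,z=P[...,0],P[...,1],P[...,2]
th=np.radians(86.12); u=np.array([np.cos(th),np.sin(th)]); v=np.array([-u[1],u[0]])
d=P[...,:2]-[.5335,0]; sx=d@u; sy=d@v
for a in np.arange(.15,.225,.003):
    for sg in (-1,1):
        q=z[(sg*sy>.02)&(sg*sy<.05)&(abs(sx-a)<.0025)]
        print(round(a,3),sg,(np.percentile(q,[10,50,90])*1000).round(1) if len(q) else 0,end="; ")
E
```

```text
[0.53818314 0.07985509 0.0828273 ] [-0.80658461 -3.0651952  -0.76445718]
0.15 -1 0; 0.15 1 [450.7 454.4 456.1]; 0.153 -1 0; 0.153 1 [450.6 454.2 456. ]; 0.156 -1 0; 0.156 1 [449.5 454.3 456.2]; 0.159 -1 0; 0.159 1 [447.6 453.2 457.3]; 0.162 -1 0; 0.162 1 [446.6 453.1 456.2]; 0.165 -1 0; 0.165 1 [445.2 452.5 455.2]; 0.168 -1 0; 0.168 1 [443.7 450.8 455.8]; 0.171 -1 0; 0.171 1 [442.8 450.7 454. ]; 0.174 -1 0; 0.174 1 [441.1 448.7 453.6]; 0.177 -1 0; 0.177 1 [439.2 448.8 453.1]; 0.18 -1 0; 0.18 1 [437.6 446.6 452.5]; 0.183 -1 0; 0.183 1 [435.2 446.  451.9]; 0.186 -1 0; 0.186 1 [434.3 445.5 451. ]; 0.189 -1 0; 0.189 1 [436.  444.3 450.1]; 0.192 -1 0; 0.192 1 [430.4 443.5 450.2]; 0.195 -1 0; 0.195 1 [433.  444.3 448.7]; 0.198 -1 0; 0.198 1 [431.3 444.4 447.8]; 0.201 -1 0; 0.201 1 [430.8 442.5 446.4]; 0.204 -1 0; 0.204 1 [429.4 439.5 444.9]; 0.207 -1 0; 0.207 1 [432.3 439.3 446.6]; 0.21 -1 0; 0.21 1 [430.7 436.9 446.5]; 0.213 -1 0; 0.213 1 [427.5 438.8 446.1]; 0.216 -1 0; 0.216 1 [425.4 437.6 445. ]; 0.219 -1 0; 0.219 1 [424.4 437.3 441.4]; 0.222 -1 0; 0.222 1 [422.7 432.8 440.3]; 0.225 -1 0; 0.225 1 [419.6 432.8 437.3];
```

Emit:
arm_command(
  deltas=[
    [[-0.001,0,0,0,0],[-0.001,0,0,0,0],[-0.001,0,0,0,0],[-0.001,0,0,0,0],[0,0,0,0,0]],
  ],
)

```text
time: 14.6
ee_pos: [0.5384, 0.0837, 0.0828]
ee_rot: [-180.0, 0.0, -93.8]
ft_force: [-0.5, -3.6, 1.3]
finger_gap: 0.0113
```

Emit:
arm_command(
  deltas=[
    [[-0.0005,0,0,0,0],[-0.0005,0,0,0,0],[-0.0005,0,0,0,0]],
  ],
)

```text
time: 14.9
ee_pos: [0.5385, 0.0851, 0.0828]
ee_rot: [-180.0, -0.0, -93.9]
ft_force: [-0.6, -4.5, -0.4]
finger_gap: 0.0109
```

Emit:
arm_command(
  deltas=[
    [[-0.0005,0,0,0,0],[-0.0005,0,0,0,0]],
  ],
)

```text
time: 15.1
ee_pos: [0.5386, 0.0861, 0.0829]
ee_rot: [-180.0, -0.0, -93.9]
ft_force: [-0.3, -4.7, -0.3]
finger_gap: 0.0114
```

Emit:
arm_command(
  deltas=[
    [[-0.0005,0,0,0,0],[-0.0005,0,0,0,0]],
  ],
)

```text
time: 15.3
ee_pos: [0.5387, 0.0871, 0.0828]
ee_rot: [-180.0, -0.0, -93.9]
ft_force: [-0.5, -4.0, -0.1]
finger_gap: 0.0113
```

Emit:
arm_command(
  deltas=[
    [[-0.0005,0,0,0,0]],
  ],
)

```text
time: 15.4
ee_pos: [0.5387, 0.0874, 0.0829]
ee_rot: [180.0, -0.0, -93.9]
ft_force: [-0.1, -6.0, -0.8]
finger_gap: 0.0115
```

Emit:
arm_command(
  deltas=[
    [[-0.0003,0,0,0,0],[0,0,0,0,0]],
  ],
)

```text
time: 15.6
ee_pos: [0.5387, 0.0874, 0.0829]
ee_rot: [180.0, -0.1, -93.9]
ft_force: [-0.0, -6.2, 1.4]
finger_gap: 0.0117
```

Emit:
arm_command(
  deltas=[
    [[-0.0003,0,0,0,0],[0,0,0,0,0]],
  ],
)

```text
time: 15.8
ee_pos: [0.5387, 0.0875, 0.0829]
ee_rot: [180.0, -0.1, -93.9]
ft_force: [-0.5, -6.6, 0.9]
finger_gap: 0.011
```

Emit:
arm_command(
  deltas=[
    [[-0.0004,0,0,0,0],[0,0,0,0,0]],
  ],
)

```text
time: 16.0
ee_pos: [0.5388, 0.0876, 0.0829]
ee_rot: [180.0, -0.1, -93.9]
ft_force: [0.2, -7.4, 0.0]
finger_gap: 0.0107
```

Emit:
arm_command(
  deltas=[
    [[-0.0004,0,0,0,0],[0,0,0,0,0]],
  ],
)

```text
time: 16.2
ee_pos: [0.5388, 0.0877, 0.0829]
ee_rot: [180.0, -0.1, -93.9]
ft_force: [0.2, -8.3, -0.3]
finger_gap: 0.0116
```

```bash
python3 - <<'E'
from fit import *
c=read_camera("side"); i=c["pixels"][140:240,185:305]
cv2.imwrite("pics/s4.png",cv2.resize(i,None,fx=6,fy=6,interpolation=2))
P=cloud(c);x,y,z=P[...,0],P[...,1],P[...,2]
th=np.radians(86.12); u=np.array([np.cos(th),np.sin(th)]); v=np.array([-u[1],u[0]])
d=P[...,:2]-[.5335,0]; sx=d@u; sy=d@v
for lo,hi in((.02,.055),(-.055,-.02)):
  print()
  for a in np.arange(.18,.22,.003):
    q=z[(sy>lo)&(sy<hi)&(abs(sx-a)<.002)&(z<.07)]
    print(round(a,3),(np.percentile(q,[5,50,95])*1000).round(1) if len(q) else 0,end="; ")
E
```

```text
0.18 [48.4 50.4 52.7]; 0.183 [48.6 51.  52.8]; 0.186 [48.5 49.8 53.2]; 0.189 [49.1 50.  50.9]; 0.192 [50.2 50.9 51.5]; 0.195 [50.9 51.5 51.6]; 0.198 [49.4 50.1 51.6]; 0.201 [48.6 53.6 61.9]; 0.204 [48.2 52.5 63.5]; 0.207 [48.3 57.  62.2]; 0.21 [60.1 60.5 63.1]; 0.213 [51.  51.9 62.8]; 0.216 [51.3 56.4 61.9]; 0.219 [60.8 60.8 60.8]; 
0.18 0; 0.183 [50.3 50.3 50.3]; 0.186 0; 0.189 0; 0.192 0; 0.195 [48.1 48.1 48.1]; 0.198 0; 0.201 [49.1 49.1 49.9]; 0.204 [51.  51.4 51.9]; 0.207 [51.  52.5 54. ]; 0.21 [54.5 57.9 61.3]; 0.213 [52.5 54.  55.4]; 0.216 0; 0.219 0;
```

View pics/s4.png

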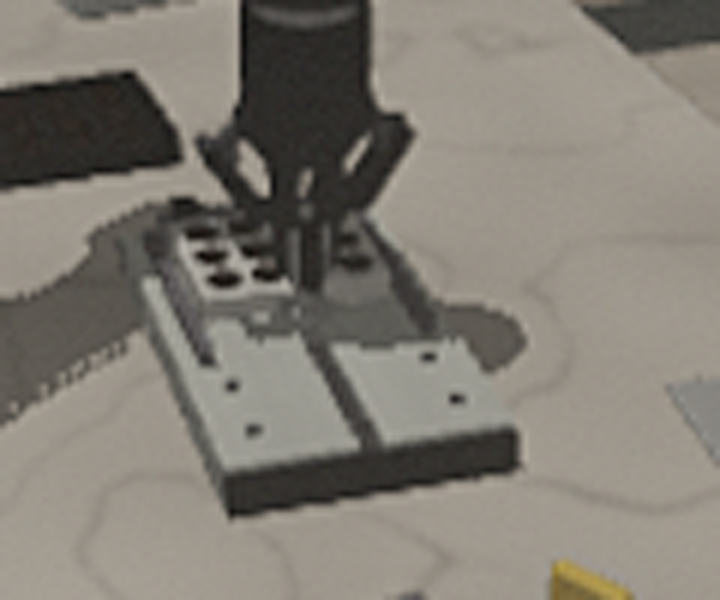

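The side view shows the mould up against the fence with no gap, and depth agrees. Now I'll press down, keeping the light push.

Emit:
arm_command(
  deltas=[
    [[0,0,0.0015,0,0],[0,0,0.0015,0,0],[0,0,0.001,0,0],[0,0,0,0,0]],
  ],
)

```text
time: 16.65
ee_pos: [0.5392, 0.0876, 0.0807]
ee_rot: [-179.9, -0.1, -93.9]
ft_force: [-3.2, -8.3, 8.7]
finger_gap: 0.0112
```

Emit:
arm_command(
  deltas=[
    [[0,0,0.001,0,0],[0,0,0.001,0,0],[0,0,0,0,0]],
  ],
)

```text
time: 16.95
ee_pos: [0.5393, 0.0876, 0.0792]
ee_rot: [-179.9, -0.1, -93.9]
ft_force: [-4.6, -10.5, 10.8]
finger_gap: 0.0109
```

Emit:
arm_command(
  deltas=[
    [[0,0.0005,0.001,0,0],[0,0.0003,0.001,0,0],[0,0,0,0,0]],
  ],
)

```text
time: 17.25
ee_pos: [0.5392, 0.0876, 0.0781]
ee_rot: [-179.8, -0.1, -93.8]
ft_force: [-2.8, -9.7, 12.8]
finger_gap: 0.0112
```

Emit:
arm_command(
  deltas=[
    [[0,0,0.001,0,0],[0,0,0,0,0],[0,0,0,0,0]],
  ],
)

```text
time: 17.55
ee_pos: [0.5392, 0.0876, 0.0772]
ee_rot: [-179.8, -0.1, -93.8]
ft_force: [-4.1, -9.5, 13.0]
finger_gap: 0.0113
```

Emit:
arm_command(
  deltas=[
    [[0,0.0004,0.0007,0,0],[0,0,0,-0.7,0],[0,0,0,-0.7,0],[0,0,0,-0.6,0],[0,0,0,0,0]],
  ],
)

```text
time: 18.05
ee_pos: [0.5408, 0.0877, 0.0771]
ee_rot: [-179.5, -0.2, -81.8]
ft_force: [3.9, -10.7, 9.4]
finger_gap: 0.0112
```

```bash
python3 - <<'E'
from h import *
s=ctrl.get_state(); print(s["ee_rot"],s["ft_force"],s["ft_torque"],s["q"].round(1))
E
```

```text
[-179.54941964   -0.18594434  -81.75904945] [  3.94664749 -10.6737666    9.36822003] [-3.94031728 -1.73046945 -0.07926225] [ 30.5  -3.2 -18.9   0.4 -73.9 -22.3]
```

Emit:
arm_command(
  deltas=[
    [[0,0,0,-1,0],[0,0,0,-1,0],[0,0,0,-1,0],[0,0,0,-1,0],[0,0,0,0,0]],
  ],
)

```text
time: 18.55
ee_pos: [0.5412, 0.0879, 0.0775]
ee_rot: [-179.6, -0.4, -57.7]
ft_force: [5.8, -9.8, 9.4]
finger_gap: 0.0115
```

Emit:
arm_command(
  deltas=[
    [[0,0,0,-1,0],[0,0,0,-1,0],[0,0,0,-1,0],[0,0,0,-1,0],[0,0,0,0,0]],
  ],
)

```text
time: 19.05
ee_pos: [0.5414, 0.0884, 0.0776]
ee_rot: [-179.7, -0.5, -33.7]
ft_force: [6.1, -8.3, 8.8]
finger_gap: 0.0109
```

Emit:
arm_command(
  deltas=[
    [[0,0,0,-1,0],[0,0,0,-1,0],[0,0,0,-1,0],[0,0,0,-1,0],[0,0,0,-0.97,0],[0,0,0,0,0],[0,0,0,0,0]],
  ],
)

```text
time: 19.75
ee_pos: [0.5412, 0.089, 0.0775]
ee_rot: [-179.9, -0.6, -4.0]
ft_force: [4.0, -6.2, 9.5]
finger_gap: 0.0114
```

```bash
python3 - <<'E'
from h import *
s=ctrl.get_state(); print(s["ee_rot"],s["ft_force"],s["ft_torque"],s["q"].round(1))
c=read_camera("wrist"); cv2.imwrite("pics/w5.png",c["pixels"]); np.savez("w5.npz",P=cloud(c))
c=read_camera("side"); i=c["pixels"][140:240,185:305]
w=cv2.imread("pics/w5.png")[60:384,100:420]
cv2.imwrite("pics/c5.png",np.hstack([cv2.resize(w,(395,400)),cv2.resize(i,(400,400))]))
E
```

```text
[-179.94251446   -0.55458961   -3.98371212] [ 4.03344184 -6.2105801   9.4617046 ] [-2.35298459 -1.70915896  0.00372782] [ 30.5  -3.2 -18.9   0.3 -73.9  55.4]
```

View pics/c5.png

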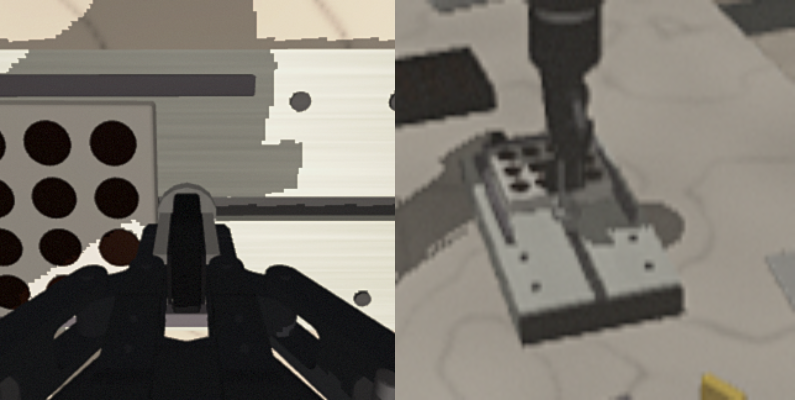

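The collar touches the mould's near face, the handle lies square across the slot, and yaw is -4.0° against a target of -3.9°. I'll ease the press off so the foot rises against the lips, relaxing the side loads too.

Emit:
arm_command(
  deltas=[
    [[0,0,-0.0015,0,0],[0,0,-0.0015,0,0],[0,0,-0.001,0,0],[0,0,0,0,0],[0,0,0,0,0]],
  ],
)

```text
time: 20.35
ee_pos: [0.5406, 0.0892, 0.0784]
ee_rot: [-179.9, -0.4, -4.0]
ft_force: [12.3, -4.8, -4.4]
finger_gap: 0.0114
```

Emit:
arm_command(
  deltas=[
    [[0.0007,0,0,0,0],[0.0007,0,0,0,0],[0,0,0,0,0]],
  ],
)

```text
time: 20.65
ee_pos: [0.541, 0.0891, 0.0784]
ee_rot: [-180.0, -0.3, -4.0]
ft_force: [6.2, -4.3, -0.3]
finger_gap: 0.0113
```

Emit:
arm_command(
  deltas=[
    [[0.0007,0,0,0,0],[0.0006,0,0,0,0],[0,0,0,0,0]],
  ],
)

```text
time: 20.95
ee_pos: [0.5413, 0.0891, 0.0784]
ee_rot: [-180.0, -0.2, -4.0]
ft_force: [3.1, -3.5, 4.8]
finger_gap: 0.0114
```

Emit:
arm_command(
  deltas=[
    [[0.0004,0,0,0,0],[0,0,0,0,0.2],[0,0,0,0,0.3],[0,0,0,0,0.4],[0,0,0,0,0.4],[0,0,0,0,0.4],[0,0,0,0,0.4]],
  ],
)

```text
time: 21.65
ee_pos: [0.5406, 0.0889, 0.077]
ee_rot: [180.0, 0.0, -4.0]
ft_force: [-0.2, 0.6, -0.2]
finger_gap: 0.0345
```

Emit:
arm_command(
  deltas=[
    [[0,0,-0.005,0,0.4],[0,0,-0.01,0,0.4],[0,0,-0.02,0,0.4],[0,0,-0.03,0,0.4],[0,0,-0.04,0,0.4],[-0.03,0,-0.03,0,0.4],[-0.03,0,0,0,0.4],[0,0,0,0,0.4],[0,0,0,0,0.4]],
  ],
)

```text
time: 22.55
ee_pos: [0.4808, 0.0932, 0.2134]
ee_rot: [-179.9, -0.1, -4.0]
ft_force: [0.0, 0.3, -0.3]
finger_gap: 0.0339
```

```bash
python3 - <<'E'
from fit import *
s=ctrl.get_state(); print(s["time"],s["ee_pos"],s["ft_force"])
c=read_camera("wrist"); cv2.imwrite("pics/w6.png",c["pixels"]); P=cloud(c);x,y,z=P[...,0],P[...,1],P[...,2]
th=np.radians(86.12); u=np.array([np.cos(th),np.sin(th)]); v=np.array([-u[1],u[0]])
d=P[...,:2]-[.5335,0]; sx=d@u; sy=d@v
def show(n,m):
    if m.sum()<5: print(n,m.sum());return
    q=np.stack([sx[m],sy[m],z[m]],-1)*1000; print(n,m.sum(),"s",np.percentile(q[:,0],[1,99]).round(1),"t",np.percentile(q[:,1],[1,99]).round(1),"z",np.median(q[:,2]).round(1),rect(q/1000))
near=(abs(sx-.088)<.03)&(abs(sy)<.035)
show("handle",near&(z>.085)&(z<.1))
show("collar",near&(z>.036)&(z<.0455)&(sx<.104))
mo=(abs(sy)<.0605)&(z>.045)&(z<.0525)&(sx>.09)&(sx<.23); show("mould+fence",mo)
for a in np.arange(.095,.225,.0015):
    q=z[(abs(sy)<.055)&(abs(sy)>.025)&(abs(sx-a)<.001)]
    if len(q) and (a<.112 or a>.19): print(round(a,4),(np.percentile(q,[5,50,95])*1000).round(1),end=";")
w=c["pixels"]; r,q=map(int,proj(c,[.54,.09,.05])); print(r,q)
cv2.imwrite("pics/c6.png",cv2.resize(w[max(0,r-130):r+130,max(0,q-150):q+150],None,fx=2.3,fy=2.3,interpolation=2))
E
```

```text
22.55 [0.48076092 0.09324335 0.21339542] [ 0.01400911  0.28289884 -0.32201443]
handle 621 s [84. 95.] t [-21.5  19.4] z 89.8 (array([89.8, -1. ]), array([11.4, 41.1]), 0.33)
collar 307 s [ 74.6 103.3] t [-13.4  11.4] z 40.9 (array([88.9, -0.9]), array([27. , 28.8]), 89.7)
mould+fence 12752 s [106.5 217.7] t [-59.5  57.4] z 48.5 (array([162.6,   0. ]), array([121.3, 114.1]), 89.69)
0.095 [ 29.3 276.2 284.6];0.0965 [ 29.4 276.2 284.6];0.098 [ 29.4 277.3 290.6];0.0995 [ 29.6 278.8 290.9];0.101 [ 29.5 279.6 290.9];0.1025 [ 29.5 278.7 290.8];0.104 [ 29.8 276.4 290.9];0.1055 [ 30.1 274.6 290.7];0.107 [ 47.5 266.8 290.4];0.1085 [ 47.8 266.7 290.4];0.11 [ 47.7 265.9 289.1];0.1115 [ 47.7 253.5 282.7];0.191 [47.4 48.9 50.5];0.1925 [47.1 48.7 50.2];0.194 [47.2 48.8 50. ];0.1955 [47.  48.4 50.1];0.197 [47.  48.  49.4];0.1985 [46.8 48.  49.2];0.2 [47.  47.9 48.8];0.2015 [46.7 47.9 48.8];0.203 [46.8 48.  54.1];0.2045 [46.8 50.9 59.8];0.206 [45.5 49.8 60.1];0.2075 [48.9 54.1 60.5];0.209 [48.9 58.6 60.7];0.2105 [49.4 58.7 60.8];0.212 [49.3 58.9 60.8];0.2135 [49.2 59.2 61. ];0.215 [49.1 58.8 60.6];0.2165 [49.3 59.3 60.9];0.218 [49.5 58.8 60.7];0.2195 [49.2 59.2 60.6];0.221 [58.4 59.5 60.5];125 250
```

View pics/c6.png

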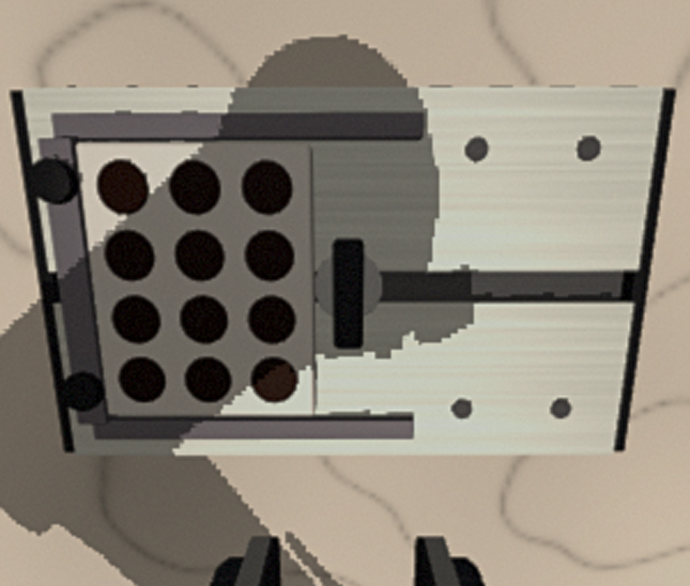

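```bash
python3 - <<'E'
from fit import *
from scipy.optimize import least_squares
th=np.radians(86.12); u=np.array([np.cos(th),np.sin(th)]); v=np.array([-u[1],u[0]])
for k in range(3):
    c=read_camera("wrist"); P=cloud(c); z=P[...,2]; d=P[...,:2]-[.5335,0]; sx=d@u; sy=d@v
    m=(abs(sx-.089)<.02)&(abs(sy)<.02)&(z>.038)&(z<.0435); s,t=sx[m]*1000,sy[m]*1000
    rear=[];
    for tt in np.arange(-13,13,1.5):
        q=abs(t-tt)<.75
        if q.sum()>2: rear.append((s[q].min(),tt,s[q].max()))
    r=np.array(rear); f=least_squares(lambda p: np.hypot(r[:,0]-p[0],r[:,1]-p[1])-16,[89,0]); 
    near=[sx[(abs(sy-a)<.002)&(z>.0465)&(z<.05)&(sx>.1)].min()*1000 for a in np.r_[-.05:-.02:.005,.02:.05:.005]]
    print(f.x.round(2),"front",(f.x[0]+16).round(2),"seen front",r[:,2].max().round(2),"mould near",np.median(near).round(2))
E
```

```text
[90.14 -1.16] front 106.14 seen front 105.16 mould near 106.17
[90.26 -1.29] front 106.26 seen front 105.55 mould near 105.93
[90.41 -1.21] front 106.41 seen front 105.62 mould near 105.83
```

Within measurement error, the collar front (106.1–106.4 mm) meets the mould's near face (105.8–106.2 mm). Handing in.

```bash
python3 -c "
from station import ctrl
print(ctrl.sign_off())"
```

```text
the job is handed in; nothing more can be done
None
```

The mould is home against the fence and the stop is locked across the slot. I handed the job in with the gripper well clear, about 23 s into the 72 s allowed.

**What I did:**
- I took the bare steel stop from the parking block and lowered its foot into the slot with no sign of contact on the wrist force.
- I slid it along to push the mould against the fence. It stopped moving there while the force kept rising, to about 8 N.
- I kept that light push on, pressed down about 5 mm and turned it a quarter turn.
- I let the foot rise against the lips, then opened the gripper.

**Last checks:**

| Check | Found | Expected |
|---|---|---|
| Handle angle to the slot | square to about 0.3° | square |
| Handle top height | 89.8 mm | 90 mm with the foot held under the lips |
| Gap from mould to fence | none visible | none |
| Collar front | 106.1–106.4 mm along the slot | touching the mould |
| Mould near face | 105.8–106.2 mm along the slot | touching the collar |

- **Forces:** the push along the slot peaked at about 11 N, the downward press at about 13 N and the sideways force at about 12 N. These are end-of-move wrist readings, so brief peaks in between would not show.
- **Disagreement:** the visible front edge of the collar read 105.2–105.6 mm, which would be a gap of up to 1 mm. I trusted the circle fit, because the force still showed contact just before release.
- **Offset:** the stop sits about 1 mm to one side of the slot's centre line, within the slot's play.
- **Not re-checked:** I did not re-measure the other things on the counter. The arm was not driven near them.

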